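# Feed a brush-back carrier under the leaf spring of a drilling jig

## Robot

A 7-joint arm with a two-finger parallel gripper is mounted at the origin on the work surface. World frame = base frame: x ahead of the robot, y to its left, z up, the work surface at z = 0. Lengths are in m, angles in rad, forces in N, time in s.
With the tool pointing down it reaches from about 0.4 to 0.85 m from the base axis. Payload 4.5 kg.
Tool frame: the origin (TCP) lies on the centre line of the jaws, within the pads' length; the fingertips stand 14 mm ahead of it and the grasp point (between the pads) lies 5 mm behind it (nose_length is the distance from the TCP to the fingertips, in m); x points along the fingers, y is the direction in which the jaws open and shut, and the axes are right-handed (so a half turn about x gives the same grasp; the last joint's range is limited). The gripper opens to 88 mm and grips with 3 to 60 N. Pads are 18 mm wide; open, the fingers measure 123 mm over their backs; the gripper's body (75 mm by 187 mm) begins 45 mm behind the grasp point.
Start: joints at [1.271, 0.689, -0.195, 1.565, 0.157, 0.902, -0.215], TCP at [0.205, -0.591, 0.226] pointing down, gripper open.
Joint ranges: [-3.01, 3.01], [-0.46, 2.08], [-1.47, 1.51], [0.13, 2.56], [-1, 4.14], [0.04, 2.09], [-2.66, 2.66]. Speed limits (rad/s): [2.57, 2.57, 3.14, 3.14, 3.14, 3.14, 3.14].

## Interface

Orientations are given as a unit quaternion [x, y, z, w].
In Python, from plant import get_state, snapshot, camera_params, finish_job, boxes_of, silhouettes, spot_point, nose_length gives the robot as it stands.
- The arm moves only by the tool apply_moves, never from a script. Its arguments are lists of equal length, an entry for each row: "delta_pos": the shift along the tool's x, y, z in cm, a list of three; "yaw": the turn about the tool's x in rad; "gripper": the opening in per cent of the stroke, from 0 (shut) to 100 (fully open). A call has 1 to 10 rows; each row is the pose to reach, as a shift and turn from the pose measured when the call began, along the tool's axes at that moment; what a row does not reach only later rows make up. A row lasts 1/12 s, in which the tool goes at most 41.7 mm and 7.16 degrees, less where a joint would pass 70% of its speed; a pose out of reach is approached as far as the arm can. A call with a gripper value outside its range is refused whole. The fingers move at their own pace and stop on an object; "force" is the grip in N (left out, the last holds). Time passes only in rows, so rows that repeat a pose let the fingers close. It gives the time, the measured TCP pose, the force and the opening at its end, in the units of the state.
- get_state(): the state, without advancing time (a new reading comes with each control period).
- snapshot(name): name is "scene" or "top"; returns the picture (420x560x3 uint8, red, green, blue); there is no depth.
- camera_params(name): a dict with "fovy" (degrees; the focal length in pixels is half the picture's height over the tangent of half this angle, whatever the lens; pixels are square), "cx", "cy" (the principal point, pixels), "position" and "orientation" of the camera in the world. Camera axes: x right, y down, z forward; pixel columns grow to the right and rows downward; lengths in m; the calibration is good to about 2 mm. A picture is of the moment at which its call begins. camera_params takes no time and is no camera call.
- finish_job(): hands the job in, once; it reports no verdict.
Trained networks look in the newest picture that a camera, given by its name, has taken for a name from the list of things; names that differ only in an ending like _2 or _b are one class to them, and where a whole thing is asked for, a point or a joint stands for the part that bears it (a point fixed in the world has none). Each returns a list of dicts, best first, with "score" (0 to 1); they miss things now and then, are a little off and sometimes report something else, mostly with a low value. They report only what shows in the picture. A call takes as long as a camera call.
- boxes_of(thing, camera): "bbox" ([left, top, width, height] in pixels, round what is visible of it).
- silhouettes(thing, camera): "mask" (420x560 bool, what is visible of it) and "bbox" ([left, top, width, height] in pixels, round what is visible of it).
- spot_point(thing, camera): "pixel" ([column, row] in pixels: a listed point, or the origin of a listed thing).
The state is a dict: "clock": time; "q": joint angles; "qd": joint speeds; "joint_torque": joint torques, N m; "tool_pos": TCP position; "eef_rot": TCP orientation; "contact_force": force on the tool from outside, world axes, zero at the start; "moment": the same for the moment, N m; "opening": opening from 0.0 (shut) to 1.0 (fully open).
Only numpy, scipy, OpenCV 4.12 (cv2) and the standard library are available. Lean on these libraries where they do the work, as an engineer would, in place of code of your own. Each camera call takes 0.05 s, during which the arm holds its last target.

## Task

Load the jig: with the fingertips, press the flat carrier plate (the one with the beech brush back on it) down against its sprung lifter, and keep it pressed down while you push it along the channel, under the bridge and its leaf spring, until it is fully home against the end stop. Then take the fingers away, so that the lifter springs up behind the plate and locks it in. Do not lift or tip the carrier, and leave the other things on the table where they are.

Things in the scene. Friction and masses are not known exactly. Their poses are not given: they have to be found in the camera images.
- jig: Fixed loading jig, 295 x 112 mm; place and yaw vary. Origin: on the table, on the channel's centre line; x = feed direction (to the end stop), y across, z up. In mm: base x -155..140; black side rails all along, inner faces y +-31.5, outer +-43.5, tops z 40; sprung lifter plate x -145..-20 at the entry, then fixed bed x -18..140, top z 24. Other points below are given in this frame.
- bridge (a point): Middle of the underside of the dark fixed crossbar over the channel: jig x 55, z 55. Bar: x 50..60, z 55..71, on posts at y +-43.5..55.5, x 44..66, screw heads to z 74. With the lifter up, the carrier's wood is 5 mm too high and strikes the bar; with it fully down the wood passes 4.5 to 5 mm under it.
- bed_edge (a point): Entry edge of the fixed bed's top (jig x -18, z 24); the lifter plate ends 2 mm before it.
- stop_face (a point): Point on the face of the end stop, which looks back along the channel: jig x 125, 5 mm over the bed. The face spans z 24..44.
- carrier: The loose part, 0.24 to 0.42 kg: aluminium plate 140 (x) x 60 (y) x 10 mm in the channel, on the raised lifter, 1.5 mm side play. Origin: centre of its underside; x = feed direction. Drilled beech brush back fixed on it at x -25..66, 44 wide, top 26 over the underside. Starts at jig x -65..-48, z 34; pressed down z 24.5; home against the stop: jig x 55, z 24, rear edge 5 mm past the lifter.
- heel (a point): On the carrier, at the foot of the wood's square, 16 mm high rear face (carrier x -25, 10 over the underside). Behind it lies 45 mm of bare flat plate, 60 mm wide, where fingertips can press down and push forward against the wood. Plate top: jig z 44 at the start, 34.5 pressed down, 34 home; point then at jig x 30.
- lifter (a joint): Travel in m of the sprung steel plate that carries the carrier at the start: 0 = up (top at jig z 34), 0.0095 = fully down on its limit (top at z 24.5). Spring about 7.5 N at the start, 13 N fully down, of which the carrier's weight bears 2 to 4 N. It springs up by itself when freed and then stands behind the carrier's rear edge and locks it in.
- leaf (a joint): Angle of the steel leaf spring, rad: 0 = hanging at rest, grows as it is lifted. 30 mm wide, hinged on the crossbar at jig x 61, z 57, slanting down along the feed direction to a curled end at jig x 108, lowest point z 42. The wood (top z 50 when down) lifts it to about 0.18; it then presses on the wood with about 8 N and drags.
- blank_a: Bystander, to be left alone: loose drilled beech brush back, 120 x 44 x 18 mm; beside the jig; loose. Origin at its underside.
- blank_b: Bystander, to be left alone: a second loose beech brush back, 120 x 44 x 18 mm; beside the jig; loose. Origin at its underside.
- oil_jar: Bystander, to be left alone: round jar, 52 across, 65 mm high; beside the jig; loose. Origin at its underside.
- nail_brush: Bystander, to be left alone: small finished brush lying bristles down, 95 x 40 x 34 mm; beside the jig; loose. Origin at its underside.
- mug: Bystander, to be left alone: blue mug, 80 across, 90 mm high; farther off, to the left; loose. Origin at its underside.
- screwdriver: Bystander, to be left alone: a screwdriver lying to the right of the work area; loose.
- mallet: Bystander, to be left alone: a hammer lying to the left of the work area; loose.

How it is judged:
On the way, in this order (a step that is already met when the one before it is completed fails the run):
1. the carrier is pressed down against the lifter, still before the bridge (value of joint lifter above 0.007 m and x of carrier in the frame of jig below -0.015 m and contact force between the fingers and carrier above 3 N), for 0.1 s.
2. the carrier's wood has gone under the bridge and lifted the leaf spring, with the fingers still pressing (value of joint leaf above 0.05 rad and value of joint lifter above 0.006 m and contact force between the fingers and carrier above 2 N), for 0.05 s.
At the end, for the whole second after the job is handed in: The carrier lies flat on the fixed bed (tilt under 0.03 rad, underside within 3 mm of it) within 4 mm of the end stop, the leaf spring rests raised on its wood, the lifter is up again behind it (joint under 2.5 mm), and it is at rest (x of carrier in the frame of jig above 0.051 m and value of joint lifter below 0.0025 m and z of carrier in the frame of jig between 0.021 and 0.0265 m and angle between carrier's own z axis and vertical below 0.03 rad and angle between the x axis of carrier and the x axis of jig, either way round below 0.06 rad and value of joint leaf above 0.05 rad and linear speed of carrier below 0.01 m/s); the robot touches nothing.
It fails at once if the carrier is lifted more than 14 mm above its raised start height (z of carrier in the frame of jig above 0.048 m).
It fails at once if the carrier is tipped by more than 0.3 rad (angle between carrier's own z axis and vertical above 0.3 rad).
It fails at once if a bystander is moved by more than 25 mm (distance of any of blank_a, blank_b, oil_jar, nail_brush, mug, screwdriver, mallet from where it was at the start of the episode above 0.025 m).
It also fails if it takes over 40 s, if anything falls off the work surface, if the arm or the gripper's body presses on something with over 40 N, if the wrist force passes 120 N, or if a joint passes its speed limit or range.

## Working session

There is one attempt and no reset: what is moved stays moved. The work goes in short steps, Python scripts to look and compute and a tool call to move; the robot and the scene stay as the last step left them, time stands still between calls to the robot, and variables do not carry over. Pictures are saved under pics/ and viewed, and the job is handed in when it is done.

Besides the shell and the picture viewer there is one more tool, called as a command line: name --pt "numbers of a row" for each row, then --argument value for the rest. apply_moves: Moves the arm, as the interface text tells. Its arguments: {"type":"object","properties":{"delta_pos":{"type":"array"},"yaw":{"type":"array"},"gripper":{"type":"array"},"force":{"type":"number"}},"required":["delta_pos","yaw","gripper"]}

```bash
mkdir -p pics; ls
cat > h.py <<'E'
import numpy as np, cv2
from plant import *
from scipy.spatial.transform import Rotation as R
def save(n,f):
    im=snapshot(n); cv2.imwrite('pics/'+f,im[:,:,::-1]); return im
def ray(cam,px):
    p=camera_params(cam); f=210/np.tan(np.radians(p['fovy'])/2)
    d=np.array([(px[0]-p['cx'])/f,(px[1]-p['cy'])/f,1]); return np.array(p['position']),R.from_quat(p['orientation']).apply(d)
def atz(cam,px,z):
    o,d=ray(cam,px); return o+d*(z-o[2])/d[2]
def proj(cam,P):
    p=camera_params(cam); f=210/np.tan(np.radians(p['fovy'])/2)
    c=R.from_quat(p['orientation']).inv().apply(np.atleast_2d(P)-np.array(p['position']))
    return np.c_[c[:,0]/c[:,2]*f+p['cx'],c[:,1]/c[:,2]*f+p['cy']]
E
python3 - <<'E'
from h import *
for c in('scene','top'): save(c,c+'0.png'); print(camera_params(c))
for c in('top','scene'):
  for t,z in(('bridge',.055),('bed_edge',.024),('stop_face',.029),('carrier',.034),('heel',.044),('jig',0)):
    for s in spot_point(t,c)[:2]: print(c,t,s['pixel'],round(s['score'],2),atz(c,s['pixel'],z).round(4))
s=get_state();print(s['tool_pos'],s['eef_rot'],R.from_quat(s['eef_rot']).as_matrix().round(3),nose_length,s['contact_force'],s['clock'])
E
```

```text
pics
{'fovy': 55.523202401386115, 'cx': 284.80938863437444, 'cy': 210.95834473328938, 'position': array([ 1.27271036, -0.49737989,  1.07661963]), 'orientation': array([ 0.82670718,  0.44603181, -0.15800606, -0.30437632])}
{'fovy': 56.102541225801716, 'cx': 283.81990302664127, 'cy': 204.4017806163087, 'position': array([ 0.3937718 , -0.01326299,  1.35174548]), 'orientation': array([ 0.71090977, -0.7007808 ,  0.04057885, -0.04320781])}
top bridge [260.2, 188.5] 0.84 [0.6004 0.0721 0.055 ]
top bed_edge [285.1, 198.7] 0.88 [ 0.5715 -0.0112  0.024 ]
top bed_edge [301.7, 199.1] 0.31 [ 0.5709 -0.0677  0.024 ]
top stop_face [242.9, 182.0] 0.69 [0.6261 0.1332 0.029 ]
top carrier [298.2, 200.1] 0.76 [ 0.566  -0.0555  0.034 ]
top heel [300.6, 200.5] 0.88 [ 0.5635 -0.0632  0.044 ]
scene bridge [310.5, 208.5] 0.82 [0.5992 0.0652 0.055 ]
scene bed_edge [289.9, 219.4] 0.57 [ 0.58   -0.0049  0.024 ]
scene stop_face [329.9, 210.3] 0.97 [0.6251 0.1308 0.029 ]
scene carrier [278.2, 221.8] 0.63 [ 0.5738 -0.0481  0.034 ]
scene heel [271.8, 221.4] 0.82 [ 0.5676 -0.0692  0.044 ]
scene jig [289.6, 254.7] 0.22 [ 0.6852 -0.0764  0.    ]
[ 0.20480252 -0.59052892  0.22617012] [ 0.69728167  0.11743638 -0.69727561  0.11753167] [[ 0.     0.328 -0.945]
 [-0.    -0.945 -0.328]
 [-1.     0.     0.   ]] 0.014 [-0.03688158 -1.11791891  0.05911887] 0.7
```

Run:
```python
import cv2
for c in('scene','top'):
    im=cv2.imread(f'pics/{c}0.png'); cv2.imwrite(f'pics/{c}0b.png',cv2.resize(im[110:320,140:420],(800,600),interpolation=cv2.INTER_CUBIC))
```

```text
(no output)
```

View pics/top0.png

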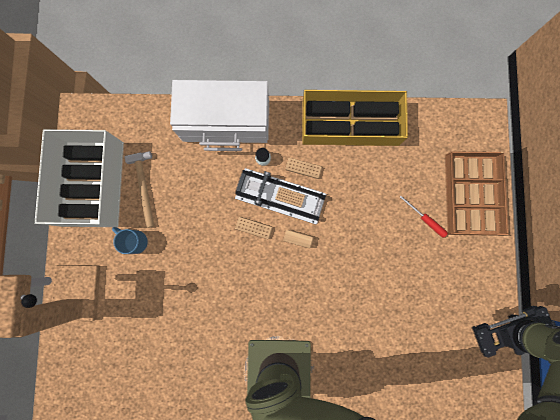

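View pics/scene0.png

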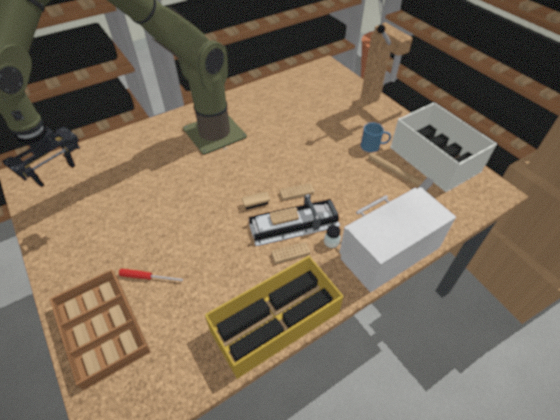

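```bash
cat > fit.py <<'E'
from h import *
from scipy.optimize import least_squares
# fresh observations
obs=[]
for c in('top','scene'):
  snapshot(c)
  for t,P in(('bridge',(.055,0,.055)),('bed_edge',(-.018,0,.024)),('stop_face',(.125,0,.029)),('heel',(None,0,.044)),):
    r=spot_point(t,c)
    if r: obs.append((c,t,r[0]['pixel'],P))
def W(v,P):
  x,y,a=v[:3]; px=P[0] if P[0] is not None else v[3]-.025
  return np.array([x+np.cos(a)*px-np.sin(a)*P[1],y+np.sin(a)*px+np.cos(a)*P[1],P[2]])
if __name__=='__main__':
  f=lambda v:np.concatenate([proj(c,W(v,P))[0]-px for c,t,px,P in obs])
  s=least_squares(f,[.58,0,1.22,-.055],loss='soft_l1')
  print(s.x); print(f(s.x).reshape(-1,2).round(1),[o[:2] for o in obs])
  v=s.x; np.save('v.npy',v)
  for c in('top','scene'):
    im=snapshot(c)[:,:,::-1]; x0,y0=(220,150) if c=='top' else (235,170)
    im=cv2.resize(np.ascontiguousarray(im[y0:y0+90,x0:x0+120]),(800,600),interpolation=cv2.INTER_CUBIC); k=800/120
    def poly(pts,col):
      q=((proj(c,np.array([W(v,p) for p in pts]))-[x0,y0]+.5)*k).astype(int); cv2.polylines(im,[q],True,col,1)
    for sg in(1,-1): poly([(-.155,sg*.0315,.04),(.14,sg*.0315,.04),(.14,sg*.0435,.04),(-.155,sg*.0435,.04)],(0,0,255))
    poly([(.05,.05,.071),(.06,.05,.071),(.06,-.05,.071),(.05,-.05,.071)],(255,0,0))
    xc=v[3]
    poly([(xc-.025,.022,.06),(xc+.066,.022,.06),(xc+.066,-.022,.06),(xc-.025,-.022,.06)],(0,255,0))
    poly([(xc-.07,.03,.044),(xc+.07,.03,.044),(xc+.07,-.03,.044),(xc-.07,-.03,.044)],(0,255,255))
    cv2.imwrite(f'pics/fit_{c}.png',im)
E
python3 fit.py
```

```text
[ 0.58941001  0.00904445  1.33499681 -0.05615177]
[[ 0.2 -0.4]
 [-1.2  0.5]
 [-1.7  0.1]
 [-0.4 -4.1]
 [-2.6  0.1]
 [-3.   1.3]
 [ 1.1  0. ]
 [-1.2 -0.6]] [('top', 'bridge'), ('top', 'bed_edge'), ('top', 'stop_face'), ('top', 'heel'), ('scene', 'bridge'), ('scene', 'bed_edge'), ('scene', 'stop_face'), ('scene', 'heel')]
```

View pics/fit_top.png

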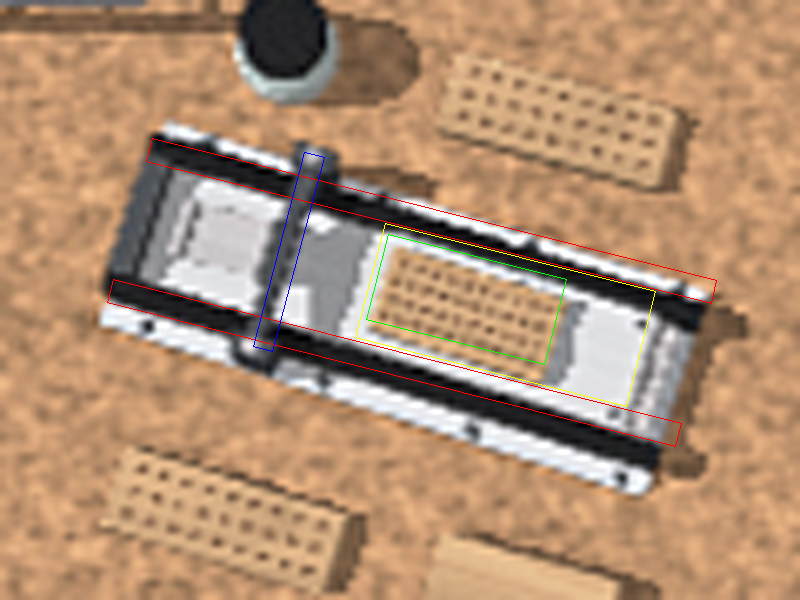

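View pics/fit_scene.png

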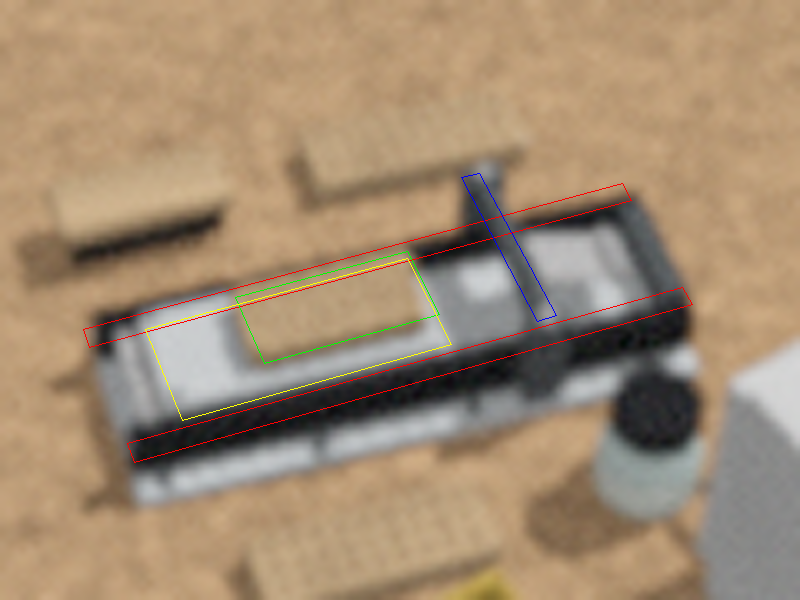

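```bash
cat > align.py <<'E'
from h import *
from scipy.optimize import minimize, differential_evolution
from scipy.ndimage import map_coordinates
def W(v,P):
  P=np.atleast_2d(P); x,y,a=v[:3]
  return np.c_[x+np.cos(a)*P[:,0]-np.sin(a)*P[:,1],y+np.sin(a)*P[:,0]+np.cos(a)*P[:,1],P[:,2]]
ims={c:cv2.GaussianBlur(cv2.imread(f'pics/{c}0.png').astype(float),(0,0),.6) for c in('top','scene')}
gr={c:ims[c].mean(2) for c in ims}
sat={c:ims[c][:,:,2]-ims[c][:,:,0] for c in ims}
def S(img,c,P): q=proj(c,P); return map_coordinates(img,[q[:,1],q[:,0]],order=1)
d=.003
def seg(xs,y,z,n=60): return np.c_[np.linspace(*xs,n),np.full(n,y),np.full(n,z)]
def edge(v,c,P,off,img):  # bright(side +off) - dark(side -off)
  o=np.array(off); return np.clip(S(img[c],c,W(v,P+o))-S(img[c],c,W(v,P-o)),-60,60).mean()
def score(v):
  s=0
  s+=edge(v,'top',seg((-.15,.135),-.0435,.04),(0,-d,0),gr)
  s+=edge(v,'top',seg((-.15,.135),.0315,.04),(0,-d,0),gr)
  s+=edge(v,'scene',seg((-.15,.135),-.0315,.04),(0,d,0),gr)
  s+=edge(v,'scene',seg((-.15,.135),.0435,.04),(0,d,0),gr)
  for c in ims:
    for sy in(.0375,-.0375):
      for x,sg in((-.155,-1),(.14,1)):
        P=np.c_[np.full(15,x),np.linspace(sy-.005,sy+.005,15),np.full(15,.04)]
        s+=.5*edge(v,c,P,(sg*d,0,0),gr)
  yy=np.linspace(-.03,.03,30)
  for c,e in(('top',.05),('scene',.06)):
    pass
  return s
def wscore(v,xc):
  s=0
  for c in ims:
    s+=edge(v,c,seg((xc-.02,xc+.06),-.022 if c=='top' else .022,.06),(0,d if c=='top' else -d,0),sat)
    for x,sg in((xc-.025,1),(xc+.066,-1)):
      P=np.c_[np.full(30,x),np.linspace(-.018,.018,30),np.full(30,.06)]
      s+=edge(v,c,P,(sg*d,0,0),sat)
  return s
if __name__=='__main__':
  r=differential_evolution(lambda v:-score(v),[(.56,.6),(-.01,.03),(1.2,1.4)],seed=1,maxiter=80)
  v=r.x; xs=np.arange(-.075,-.04,.0005); w=[wscore(v,x) for x in xs]; xc=xs[np.argmax(w)]
  print(v,r.fun,xc,max(w)); v=np.r_[v,xc]; np.save('v.npy',v)
  for c in('top','scene'):
    im=cv2.imread(f'pics/{c}0.png'); x0,y0=(220,150) if c=='top' else (235,170)
    im=cv2.resize(np.ascontiguousarray(im[y0:y0+90,x0:x0+120]),(800,600),interpolation=cv2.INTER_CUBIC); k=800/120
    def poly(pts,col):
      q=((proj(c,W(v,pts))-[x0,y0]+.5)*k).astype(int); cv2.polylines(im,[q],True,col,1)
    for sg in(1,-1): poly([(-.155,sg*.0315,.04),(.14,sg*.0315,.04),(.14,sg*.0435,.04),(-.155,sg*.0435,.04)],(0,0,255))
    poly([(.05,.05,.071),(.06,.05,.071),(.06,-.05,.071),(.05,-.05,.071)],(255,0,0))
    poly([(xc-.025,.022,.06),(xc+.066,.022,.06),(xc+.066,-.022,.06),(xc-.025,-.022,.06)],(0,255,0))
    poly([(xc-.07,.03,.044),(xc+.07,.03,.044),(xc+.07,-.03,.044),(xc-.07,-.03,.044)],(0,255,255))
    cv2.imwrite(f'pics/al_{c}.png',im)
E
python3 align.py
```

```text
Traceback (most recent call last):
  File "align.py", line 39, in <module>
    r=differential_evolution(lambda v:-score(v),[(.56,.6),(-.01,.03),(1.2,1.4)],seed=1,maxiter=80)
  File "align.py", line 39, in <lambda>
    r=differential_evolution(lambda v:-score(v),[(.56,.6),(-.01,.03),(1.2,1.4)],seed=1,maxiter=80)
                                       ~~~~~^^^
  File "align.py", line 25, in score
    s+=.5*edge(v,c,P,(sg*d,0,0),gr)
          ~~~~^^^^^^^^^^^^^^^^^^^^^
  File "align.py", line 14, in edge
    o=np.array(off); return np.clip(S(img[c],c,W(v,P+o))-S(img[c],c,W(v,P-o)),-60,60).mean()
                                    ~^^^^^^^^^^^^^^^^^^^
  File "align.py", line 10, in S
    def S(img,c,P): q=proj(c,P); return map_coordinates(img,[q[:,1],q[:,0]],order=1)
                      ~~~~^^^^^
  File "h.py", line 12, in proj
    p=camera_params(cam); f=210/np.tan(np.radians(p['fovy'])/2)
ValueError: time passes only in moves, steps and waits
```

```bash
sed -i 's/^from plant import \*/from plant import *\nimport functools, plant\ncamera_params=functools.lru_cache(None)(plant.camera_params)/' h.py; python3 align.py; python3 -c "
from plant import *;print(get_state()['clock'])"
```

```text
[0.58745811 0.01292158 1.27527277] -362.5875487349258 -0.062499999999999986 244.6375045519213
1.3
```

View pics/al_top.png

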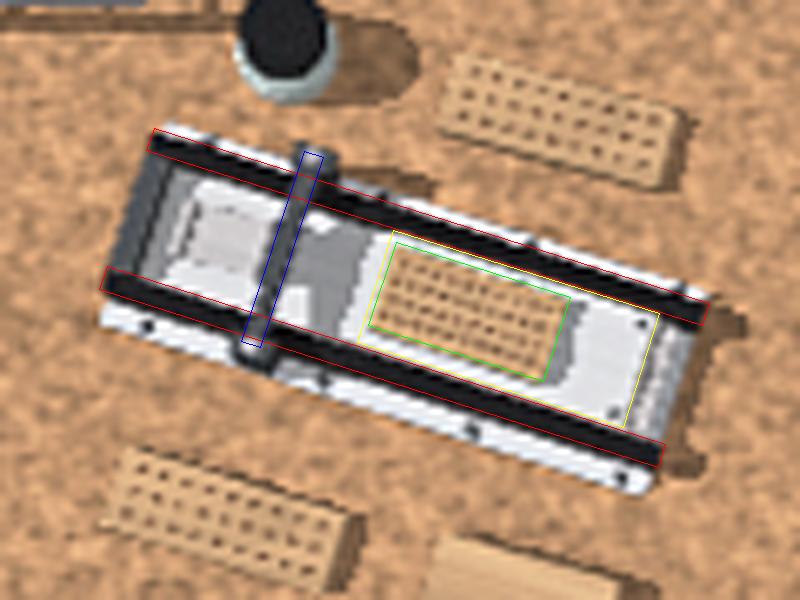

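View pics/al_scene.png

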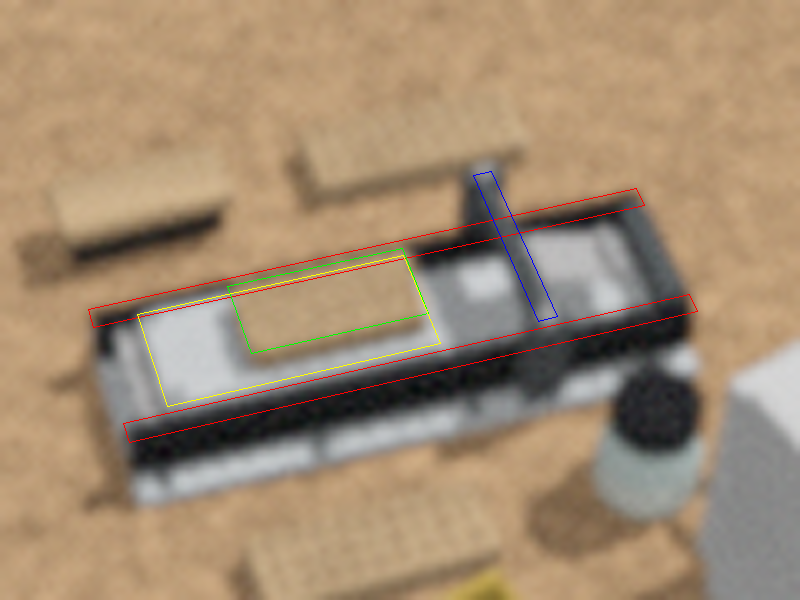

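apply_moves --pt "0 -2 -2.5" --pt "0 -4 -5.5" --pt "0 -6 -8.3" --pt "0.5 -8 -11" --pt "1 -10 -13.8" --pt "1.5 -12 -16.5" --pt "2 -14 -19.3" --pt "2.5 -16 -22" --pt "3 -18.2 -25" --pt "3 -18.2 -25" --yaw '[-0.1,-0.2,-0.3,-0.4,-0.5,-0.6,-0.7,-0.8,-0.9,-0.94]' --gripper '[0,0,0,0,0,0,0,0,0,0]' --force 20

```text
clock: 2.13
tool_pos: [0.3868, -0.329, 0.1962]
eef_rot: [0.567, 0.426, -0.563, 0.425]
contact_force: [-0.2, 1.1, 0.1]
opening: 0.269
```

```bash
cat > go.py <<'E'
from h import *
import sys
v=np.load('v.npy'); v[3]=-.061
s=get_state(); M=R.from_quat(s['eef_rot']).as_matrix()
a=v[2]; ex=np.array([np.cos(a),np.sin(a),0]); ey=np.array([-np.sin(a),np.cos(a),0]); o=np.array([v[0],v[1],0])
tip=s['tool_pos']+M[:,0]*nose_length-o
print('clock',s['clock'],'tip jig mm',(1000*np.array([tip@ex,tip@ey,tip[2]])).round(1),'F jig',np.round([s['contact_force']@ex,s['contact_force']@ey,s['contact_force'][2]],1),'open',s['opening'])
print('tool axes down-err',M[:,0].round(4),'yaw err (toolx turn)',round(-(np.arctan2(-ey[1],-ey[0])-np.arctan2(M[1,1],M[0,1])),4))
if len(sys.argv)>3:
  t=np.array([float(x) for x in sys.argv[1:4]])/1000
  D=o+ex*t[0]+ey*t[1]+np.array([0,0,t[2]])-(s['tool_pos']+M[:,0]*nose_length)
  print('delta cm',(100*M.T@D).round(2))
print('feed dir in tool',(M.T@ex).round(4),'up',(M.T@[0,0,1]).round(4))
E
python3 go.py -100 0 80
```

```text
clock 2.1333 tip jig mm [-385.4   92.3  182.2] F jig [0.9 0.5 0.1] open 0.26892686843720165
tool axes down-err [ 0.0041  0.0045 -1.    ] yaw err (toolx turn) 0.015
delta cm [ 10.4    9.63 -28.35]
feed dir in tool [ 0.0055  0.015  -0.9999] up [-1.      0.0027 -0.0055]
```

apply_moves --pt "0.5 1.2 -3.5" --pt "1 2.4 -7" --pt "1.5 3.6 -10.5" --pt "2 4.8 -14" --pt "3 6 -17.5" --pt "4 7.2 -21" --pt "5 8.4 -24.5" --pt "6 9.6 -28" --pt "8 9.6 -28.3" --pt "8 9.6 -28.3" --yaw '[0.015,0.015,0.015,0.015,0.015,0.015,0.015,0.015,0.015,0.015]' --gripper '[0,0,0,0,0,0,0,0,0,0]'

```text
clock: 2.97
tool_pos: [0.5575, -0.0795, 0.1155]
eef_rot: [0.569, 0.424, -0.565, 0.421]
contact_force: [-1.4, -0.8, 0.0]
opening: 0.007
```

```bash
python3 go.py -101 0 52
python3 - <<'E'
from h import *
for c,(x0,y0) in(('top',(220,140)),('scene',(215,150))):
    im=snapshot(c)[:,:,::-1]; cv2.imwrite(f'pics/{c}1.png',cv2.resize(np.ascontiguousarray(im[y0:y0+105,x0:x0+140]),(800,600),interpolation=cv2.INTER_CUBIC))
E
```

```text
clock 2.9667 tip jig mm [-97.    1.8 101.5] F jig [-1.2  1.1  0. ] open 0.0069194464722579325
tool axes down-err [ 8.0e-04  6.7e-03 -1.0e+00] yaw err (toolx turn) 0.0056
delta cm [4.95 0.18 0.43]
feed dir in tool [ 0.0067  0.0056 -1.    ] up [-1.     -0.0011 -0.0067]
```

View pics/scene1.png

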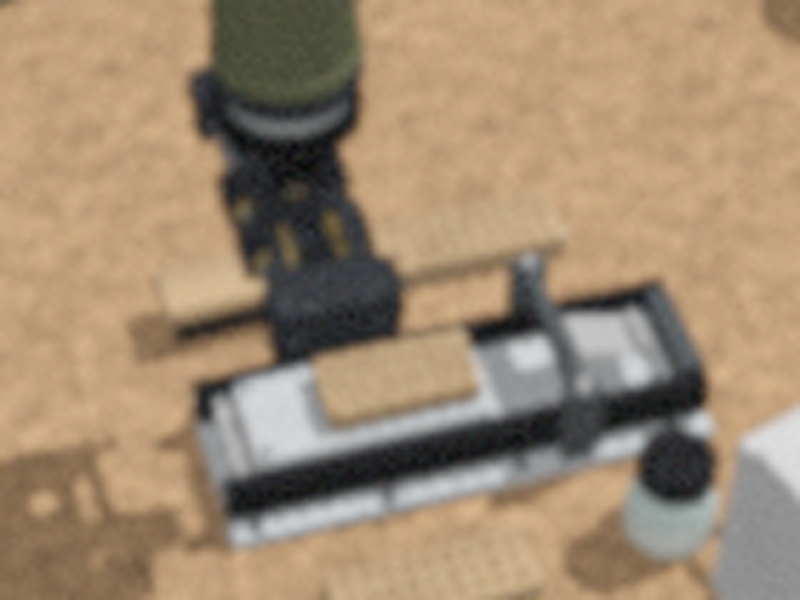

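View pics/top1.png

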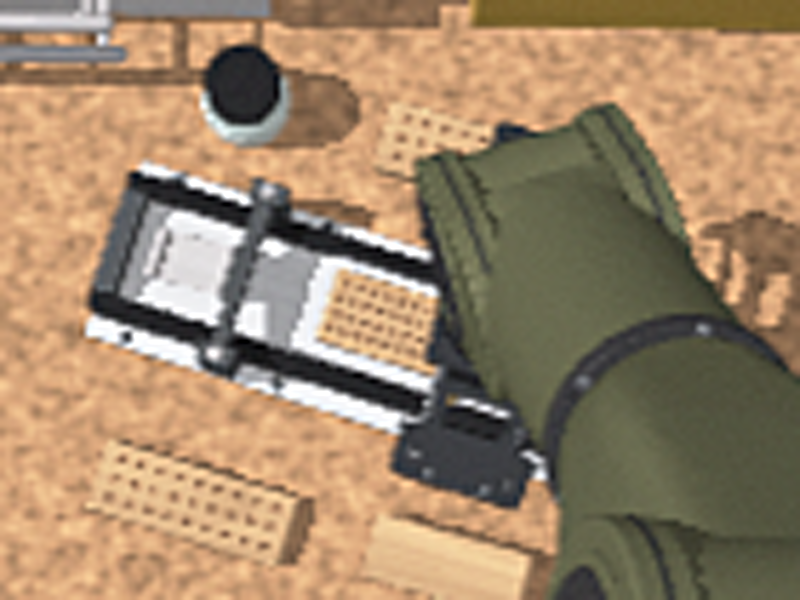

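apply_moves --pt "2 0.18 0.6" --pt "4 0.18 0.6" --pt "4.6 0.18 0.6" --pt "4.6 0.18 0.6" --pt "4.6 0.18 0.6" --yaw '[0,0,0,0,0]' --gripper '[0,0,0,0,0]'

```text
clock: 3.48
tool_pos: [0.5569, -0.0911, 0.0724]
eef_rot: [0.57, 0.421, -0.567, 0.42]
contact_force: [-0.5, -0.8, 0.3]
opening: 0.005
```

```bash
python3 go.py -103 0 44
python3 - <<'E'
from h import *
s=get_state(); M=R.from_quat(s['eef_rot']).as_matrix(); t=s['tool_pos']+M[:,0]*.014
for c,(x0,y0) in(('scene',(235,170)),):
    im=snapshot(c)[:,:,::-1]; im=cv2.resize(np.ascontiguousarray(im[y0:y0+90,x0:x0+120]),(800,600),interpolation=cv2.INTER_CUBIC)
    P=[t+M[:,1]*a+M[:,2]*b for a,b in((.0175,.009),(.0175,-.009),(-.0175,-.009),(-.0175,.009))]
    q=((proj(c,P)-[x0,y0]+.5)*800/120).astype(int); cv2.polylines(im,[q],True,(0,0,255),1); cv2.imwrite('pics/s2.png',im)
E
```

```text
clock 3.4833 tip jig mm [-108.3   -1.1   58.4] F jig [-0.9  0.3  0.3] open 0.005100229145956592
tool axes down-err [ 0.0022  0.0031 -1.    ] yaw err (toolx turn) -0.0018
delta cm [ 1.44 -0.11 -0.53]
feed dir in tool [ 0.0036 -0.0018 -1.    ] up [-1.      0.0012 -0.0037]
```

View pics/s2.png

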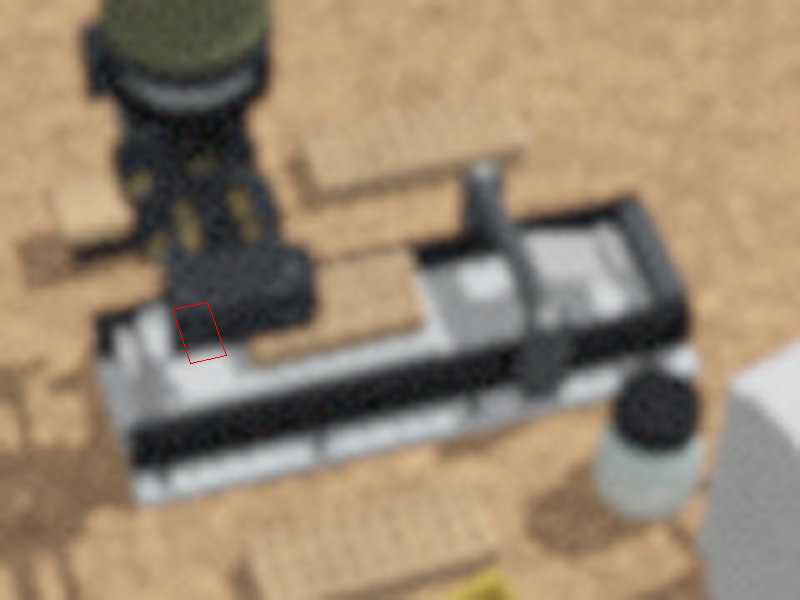

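apply_moves --pt "1.0 -0.1 -0.6" --pt "1.5 -0.1 -0.6" --pt "1.8 -0.1 -0.6" --pt "2.1 -0.1 -0.6" --pt "2.4 -0.1 -0.6" --pt "2.5 -0.1 -0.6" --pt "2.5 -0.1 -0.6" --yaw '[0,0,0,0,0,0,0]' --gripper '[0,0,0,0,0,0,0]'

```text
clock: 4.12
tool_pos: [0.558, -0.0847, 0.0474]
eef_rot: [0.57, 0.421, -0.567, 0.42]
contact_force: [-0.1, 0.3, -0.2]
opening: 0.009
```

```bash
python3 go.py -94 0 33
```

```text
clock 4.1167 tip jig mm [-101.9   -0.3   33.4] F jig [ 0.2  0.2 -0.2] open 0.009432921879665327
tool axes down-err [ 0.0027  0.0032 -1.    ] yaw err (toolx turn) -0.0013
delta cm [ 0.04 -0.03 -0.79]
feed dir in tool [ 0.0038 -0.0013 -1.    ] up [-1.      0.0016 -0.0038]
```

Run:
```python
from h import *
print(get_state()['contact_force'],get_state()['joint_torque'])
for c,(x0,y0) in(('scene',(235,170)),('top',(220,150))):
    im=snapshot(c)[:,:,::-1]; im=cv2.resize(np.ascontiguousarray(im[y0:y0+90,x0:x0+120]),(800,600),interpolation=cv2.INTER_CUBIC)
    cv2.imwrite(f'pics/{c}3.png',im)
print(get_state()['contact_force'])
```

```text
[-0.12450876  0.27474209 -0.24312882] [-7.11834664e-02 -5.26754701e+01 -2.01510206e+00 -7.53147930e+00
 -1.88771373e-02 -7.86417117e-02 -8.83622590e-03]
[-0.30883542  0.05295829  0.59655654]
```

View pics/scene3.png

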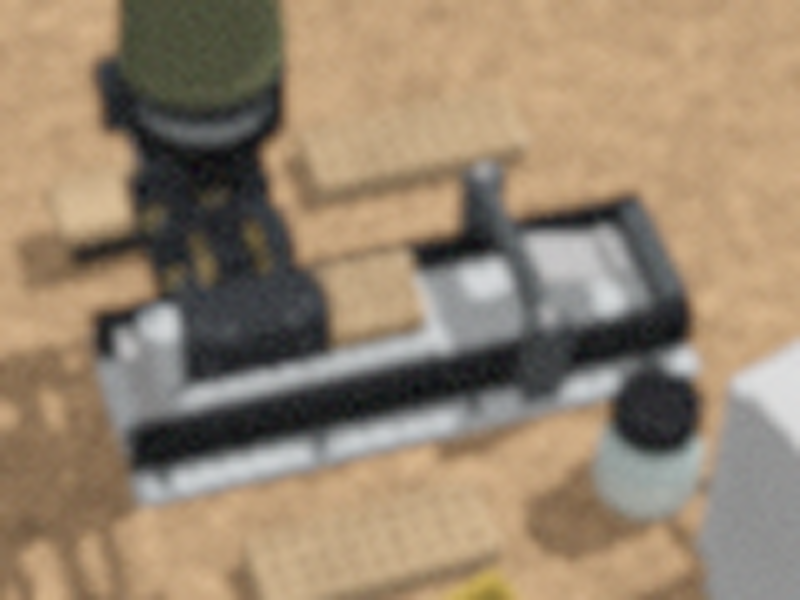

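View pics/top3.png

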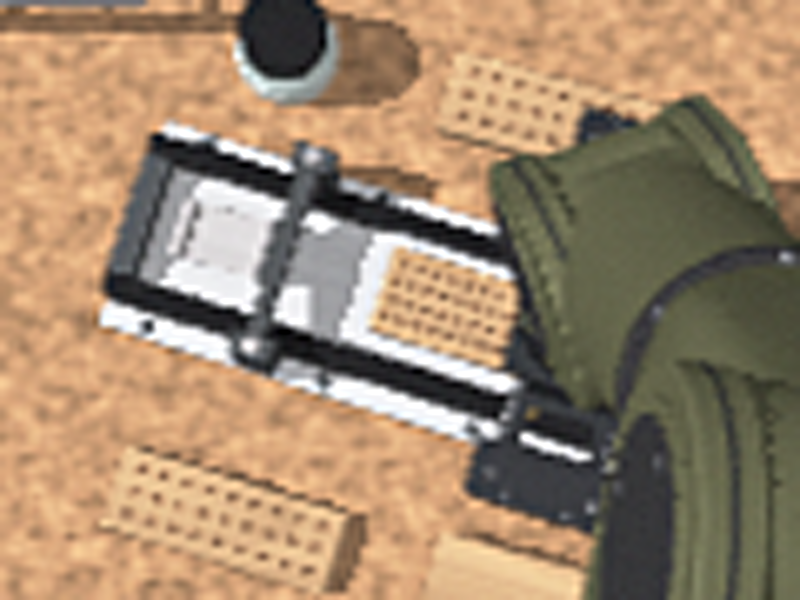

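apply_moves --pt "0.1 0 0" --pt "0.2 0 0" --pt "0.3 0 0" --pt "0.3 0 0" --yaw '[0,0,0,0]' --gripper '[0,0,0,0]'

```text
clock: 4.55
tool_pos: [0.5582, -0.0847, 0.0446]
eef_rot: [0.57, 0.421, -0.567, 0.42]
contact_force: [0.7, -0.5, -0.3]
opening: 0.004
```

```bash
python3 go.py -94 0 33;python3 - <<'E'
from h import *
a=cv2.imread('pics/scene0.png').astype(float)
b=snapshot('scene')[:,:,::-1].astype(float); cv2.imwrite('pics/scene4.png',b)
x0,y0=235,170
f=lambda i:cv2.resize(np.ascontiguousarray(i[y0:y0+60,x0:x0+80]).astype(np.uint8),(400,300),interpolation=cv2.INTER_CUBIC)
cv2.imwrite('pics/cmp.png',np.hstack([f(a),f(b)]))
E
```

```text
clock 4.55 tip jig mm [-101.9   -0.5   30.6] F jig [-0.3 -0.8 -0.3] open 0.004362529349565925
tool axes down-err [ 0.0031  0.0032 -1.    ] yaw err (toolx turn) -0.0014
delta cm [-0.23 -0.05 -0.79]
feed dir in tool [ 0.0039 -0.0014 -1.    ] up [-1.      0.002  -0.0039][ WARN:0@2.242] global loadsave.cpp:1063 imwrite_ Unsupported depth image for selected encoder is fallbacked to CV_8U.
```

View pics/cmp.png

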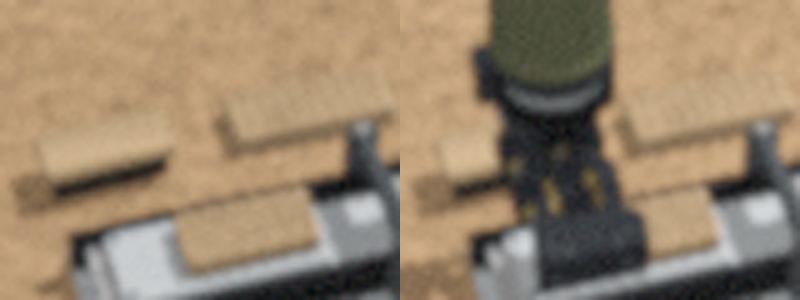

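Run:
```python
from h import *
s=get_state(); M=R.from_quat(s['eef_rot']).as_matrix(); T=s['tool_pos']
def box(x,y,z): return [(a,b,c) for a in x for b in y for c in z]
E=[(i,j) for i in range(8) for j in range(i+1,8) if bin(i^j).count('1')==1]
for c,(x0,y0) in(('scene',(225,150)),('top',(250,150))):
    im=snapshot(c)[:,:,::-1] ; im=cv2.resize(np.ascontiguousarray(im[y0:y0+90,x0:x0+120]),(800,600),interpolation=cv2.INTER_CUBIC)
    for B,col in((box((-.050,-.09),(-.0935,.0935),(-.0375,.0375)),(0,0,255)),(box((-.05,.014),(-.0175,.0175),(-.009,.009)),(0,255,0))):
        P=np.array([T+M@np.array(b) for b in B]); q=((proj(c,P)-[x0,y0]+.5)*800/120).astype(int)
        for i,j in E: cv2.line(im,tuple(map(int,q[i])),tuple(map(int,q[j])),col,1)
    cv2.imwrite(f'pics/{c}5.png',im)
```

```text
(no output)
```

View pics/scene5.png

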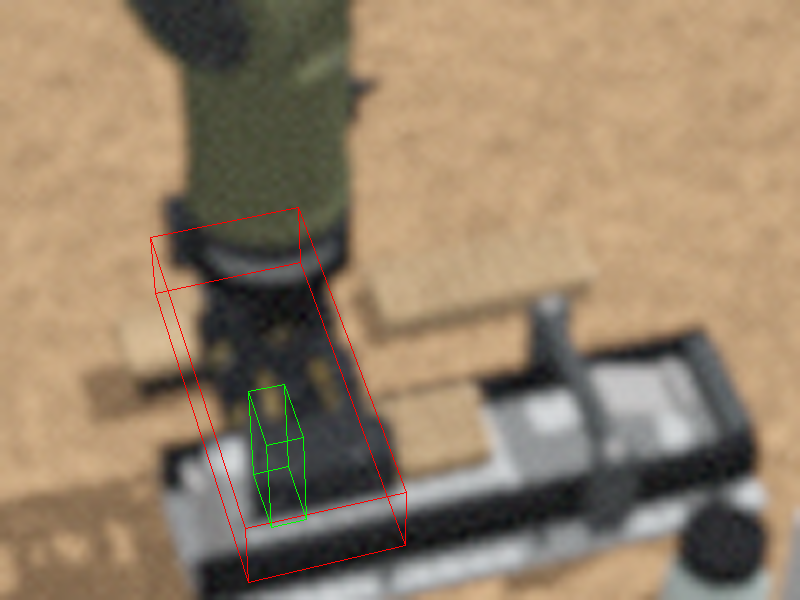

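View pics/top5.png

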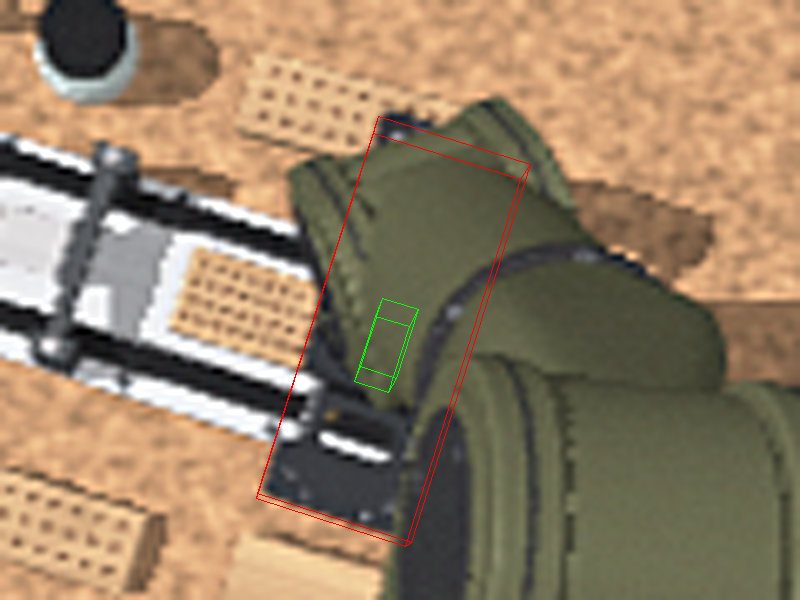

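apply_moves --pt "0.2 0 0" --pt "0.4 0 0" --pt "0.5 0 0" --pt "0.5 0 0" --yaw '[0,0,0,0]' --gripper '[0,0,0,0]'

```text
clock: 5.03
tool_pos: [0.5581, -0.0847, 0.0394]
eef_rot: [0.57, 0.421, -0.567, 0.42]
contact_force: [-0.2, 0.1, 0.1]
opening: 0.009
```

apply_moves --pt "0.2 0 0" --pt "0.4 0 0" --pt "0.5 0 0" --pt "0.5 0 0" --yaw '[0,0,0,0]' --gripper '[0,0,0,0]'

```text
clock: 5.37
tool_pos: [0.5579, -0.0846, 0.0341]
eef_rot: [0.57, 0.421, -0.567, 0.42]
contact_force: [0.3, -0.7, 0.0]
opening: 0.007
```

```bash
python3 go.py;python3 - <<'E'
from h import *
a=cv2.imread('pics/scene0.png')
b=snapshot('scene')[:,:,::-1]; cv2.imwrite('pics/scene6.png',b)
x0,y0=235,190
f=lambda i:cv2.resize(np.ascontiguousarray(i[y0:y0+60,x0:x0+80]).astype(np.uint8),(400,300),interpolation=cv2.INTER_CUBIC)
cv2.imwrite('pics/cmp6.png',np.hstack([f(a),f(b)]))
E
```

```text
clock 5.3667 tip jig mm [-1.019e+02 -1.000e-01  2.010e+01] F jig [-0.6 -0.5  0. ] open 0.007489003391151645
tool axes down-err [ 0.0022  0.0033 -1.    ] yaw err (toolx turn) -0.0013
feed dir in tool [ 0.0038 -0.0013 -1.    ] up [-1.      0.0011 -0.0038]
```

View pics/cmp6.png

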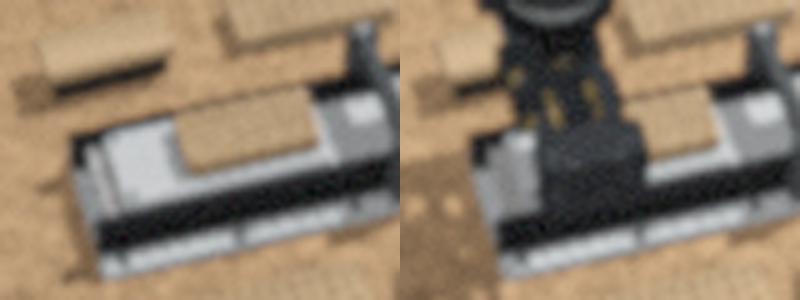

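Run:
```python
from h import *
T=np.array([.2048,-.5905,.2262]);M=R.from_quat([0.69728167,0.11743638,-0.69727561,0.11753167]).as_matrix()
def box(x,y,z): return [(a,b,c) for a in x for b in y for c in z]
E=[(i,j) for i in range(8) for j in range(i+1,8) if bin(i^j).count('1')==1]
out=[]
for c,(x0,y0) in(('scene',(0,100)),('top',(460,285))):
    im=cv2.imread(f'pics/{c}0.png') ; im=cv2.resize(np.ascontiguousarray(im[y0:y0+100,x0:x0+100]),(400,400),interpolation=cv2.INTER_CUBIC);k=4
    out.append(im.copy())
    for B,col in((box((-.050,-.09),(-.0935,.0935),(-.0375,.0375)),(0,0,255)),(box((-.05,.014),(.044,.0615),(-.009,.009)),(0,255,0)),(box((-.05,.014),(-.044,-.0615),(-.009,.009)),(0,255,0))):
        P=np.array([T+M@np.array(b) for b in B]); q=((proj(c,P)-[x0,y0]+.5)*k).astype(int)
        for i,j in E: cv2.line(im,tuple(map(int,q[i])),tuple(map(int,q[j])),col,1)
    out.append(im)
cv2.imwrite('pics/start.png',cv2.resize(np.vstack([np.hstack(out[:2]),np.hstack(out[2:])]),(600,600)))
```

```text
(no output)
```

View pics/start.png

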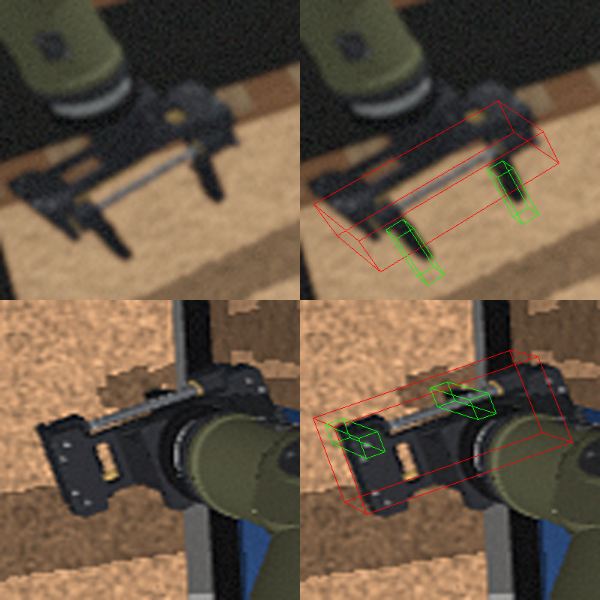

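apply_moves --pt "0.2 0 0" --pt "0.4 0 0" --pt "0.5 0 0" --pt "0.5 0 0" --yaw '[0,0,0,0]' --gripper '[0,0,0,0]'

```text
clock: 5.75
tool_pos: [0.5582, -0.0847, 0.0295]
eef_rot: [0.57, 0.421, -0.567, 0.42]
contact_force: [-0.7, -0.9, 5.0]
opening: 0.005
```

```bash
python3 go.py;python3 - <<'E'
from h import *
s=get_state(); M=R.from_quat(s['eef_rot']).as_matrix(); T=s['tool_pos']
def box(x,y,z): return [(a,b,c) for a in x for b in y for c in z]
E=[(i,j) for i in range(8) for j in range(i+1,8) if bin(i^j).count('1')==1]
out=[]
b=snapshot('scene')[:,:,::-1]
c='scene';x0,y0=225,165;k=5
for dz in(0,.03):
    im=cv2.resize(np.ascontiguousarray(b[y0:y0+80,x0:x0+80]),(400,400),interpolation=cv2.INTER_CUBIC)
    for B,col in((box((-.050,-.09),(-.0935,.0935),(-.0375,.0375)),(0,0,255)),(box((-.05,.014),(-.0175,.0175),(-.009,.009)),(0,255,0))):
        P=np.array([T+M@np.array(q) for q in B])+[0,0,dz]; q=((proj(c,P)-[x0,y0]+.5)*k).astype(int)
        if dz:
          for i,j in E: cv2.line(im,tuple(map(int,q[i])),tuple(map(int,q[j])),col,1)
    out.append(im)
cv2.imwrite('pics/o7.png',np.hstack(out))
E
```

```text
clock 5.75 tip jig mm [-101.8   -0.5   15.5] F jig [-1.   0.4  5. ] open 0.005225869246828613
tool axes down-err [ 0.0028  0.003  -1.    ] yaw err (toolx turn) -0.0013
feed dir in tool [ 0.0037 -0.0013 -1.    ] up [-1.      0.0018 -0.0037]
```

View pics/o7.png

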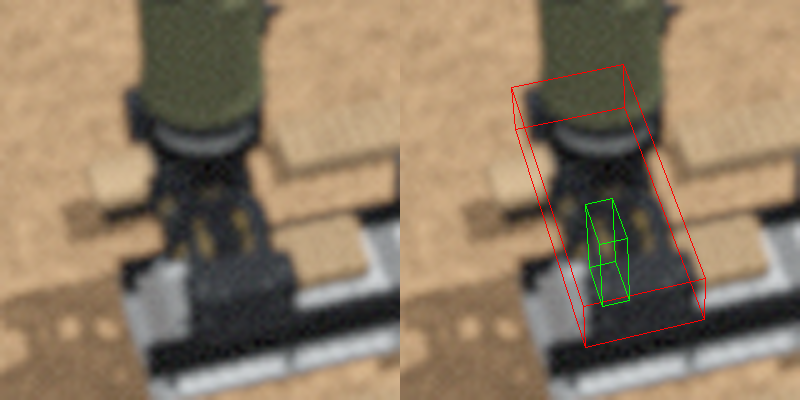

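apply_moves --pt "0.2 0 0" --pt "0.4 0 0" --pt "0.6 0 0" --pt "0.7 0 0" --pt "0.7 0 0" --yaw '[0,0,0,0,0]' --gripper '[0,0,0,0,0]'

```text
clock: 6.22
tool_pos: [0.5583, -0.0847, 0.0231]
eef_rot: [0.57, 0.421, -0.567, 0.42]
contact_force: [-1.7, 0.3, 8.3]
opening: 0.004
```

```bash
python3 go.py;python3 - <<'E'
from h import *
a=cv2.imread('pics/scene0.png')
b=snapshot('scene')[:,:,::-1]
x0,y0=235,190
f=lambda i:cv2.resize(np.ascontiguousarray(i[y0:y0+60,x0:x0+80]).astype(np.uint8),(400,300),interpolation=cv2.INTER_CUBIC)
cv2.imwrite('pics/cmp8.png',np.hstack([f(a),f(b)]))
E
```

```text
clock 6.2167 tip jig mm [-101.8   -0.5    9.1] F jig [-0.3  1.7  8.3] open 0.0036131206501745145
tool axes down-err [ 0.0031  0.0027 -1.    ] yaw err (toolx turn) -0.0013
feed dir in tool [ 0.0035 -0.0013 -1.    ] up [-1.      0.0022 -0.0035]
```

View pics/cmp8.png

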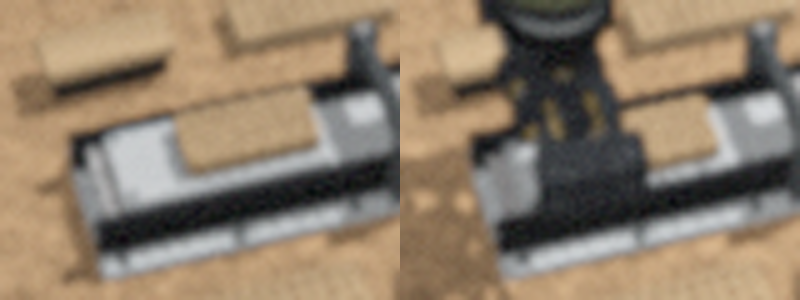

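apply_moves --pt "0.15 0 0" --pt "0.3 0 0" --pt "0.4 0 0" --pt "0.4 0 0" --pt "0.4 0 0" --yaw '[0,0,0,0,0]' --gripper '[0,0,0,0,0]'

```text
clock: 6.68
tool_pos: [0.5583, -0.0848, 0.022]
eef_rot: [0.57, 0.42, -0.567, 0.421]
contact_force: [-4.8, 0.7, 27.3]
opening: 0.006
```

```bash
python3 go.py
```

```text
clock 6.6833 tip jig mm [-101.9   -0.6    8. ] F jig [-0.7  4.8 27.3] open 0.006242683881844847
tool axes down-err [ 0.0042  0.0014 -1.    ] yaw err (toolx turn) -0.0011
feed dir in tool [ 0.0026 -0.0011 -1.    ] up [-1.      0.0036 -0.0026]
```

apply_moves --pt "0.22 0 -0.4" --pt "0.22 0 -0.8" --pt "0.22 0 -1.2" --pt "0.22 0 -1.6" --pt "0.22 0 -2.0" --pt "0.22 0 -2.4" --pt "0.22 0 -2.8" --pt "0.22 0 -3.2" --pt "0.22 0 -3.6" --pt "0.22 0 -4.0" --yaw '[0,0,0,0,0,0,0,0,0,0]' --gripper '[0,0,0,0,0,0,0,0,0,0]'

```text
clock: 7.52
tool_pos: [0.5702, -0.0503, 0.0222]
eef_rot: [0.57, 0.418, -0.568, 0.422]
contact_force: [-3.4, -6.4, 22.3]
opening: 0.004
```

```bash
python3 go.py 21 0 5;python3 - <<'E'
from h import *
out=[]
for c,(x0,y0) in(('scene',(235,170)),('top',(220,150))):
    im=snapshot(c)[:,:,::-1]; out.append(cv2.resize(np.ascontiguousarray(im[y0:y0+80,x0:x0+107]),(535,400),interpolation=cv2.INTER_CUBIC)[:, :400])
cv2.imwrite('pics/p9.png',np.hstack(out))
E
```

```text
clock 7.5167 tip jig mm [-65.5  -2.    8.2] F jig [-7.1  1.4 22.3] open 0.0036791244016853397
tool axes down-err [ 0.005  -0.0041 -1.    ] yaw err (toolx turn) -0.0039
delta cm [ 0.3  -0.24 -8.65]
feed dir in tool [-0.0025 -0.0039 -1.    ] up [-1.      0.006   0.0024]
```

View pics/p9.png

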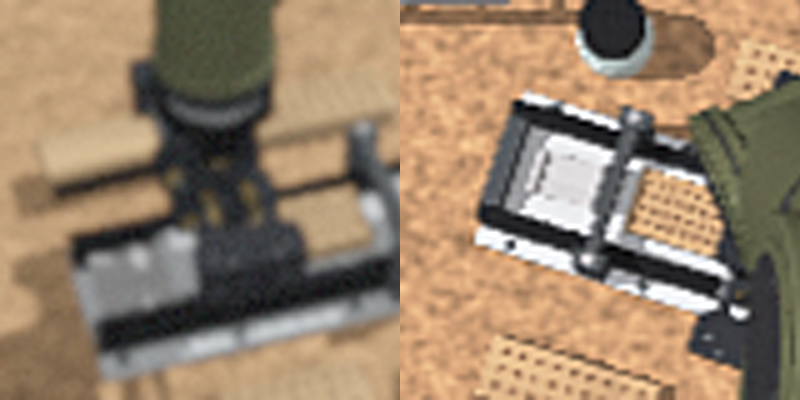

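apply_moves --pt "0.24 -0.1 -0.5" --pt "0.24 -0.1 -1.0" --pt "0.24 -0.1 -1.5" --pt "0.24 -0.1 -2.0" --pt "0.24 -0.1 -2.5" --pt "0.24 -0.1 -3.0" --pt "0.24 -0.15 -3.5" --pt "0.24 -0.15 -4.0" --pt "0.24 -0.15 -4.5" --pt "0.24 -0.15 -5.0" --yaw '[0,0,0,0,0,0,0,0,0,0]' --gripper '[0,0,0,0,0,0,0,0,0,0]'

```text
clock: 8.45
tool_pos: [0.5836, -0.0073, 0.0222]
eef_rot: [-0.568, -0.415, 0.571, -0.424]
contact_force: [-5.6, -13.8, 25.2]
opening: 0.006
```

```bash
python3 go.py 21 0 5;python3 - <<'E'
from h import *
out=[]
for c,(x0,y0) in(('scene',(245,170)),('top',(220,150))):
    im=snapshot(c)[:,:,::-1]; out.append(cv2.resize(np.ascontiguousarray(im[y0:y0+80,x0:x0+107]),(535,400),interpolation=cv2.INTER_CUBIC)[:, :400])
cv2.imwrite('pics/p10.png',np.hstack(out))
E
```

```text
clock 8.45 tip jig mm [-20.6  -2.3   8.2] F jig [-14.8   1.4  25.2] open 0.0057148305471150075
tool axes down-err [ 0.0049 -0.0121 -0.9999] yaw err (toolx turn) -0.0065
delta cm [ 0.28 -0.26 -4.16]
feed dir in tool [-0.0101 -0.0065 -0.9999] up [-0.9999  0.0083  0.0101]
```

View pics/p10.png

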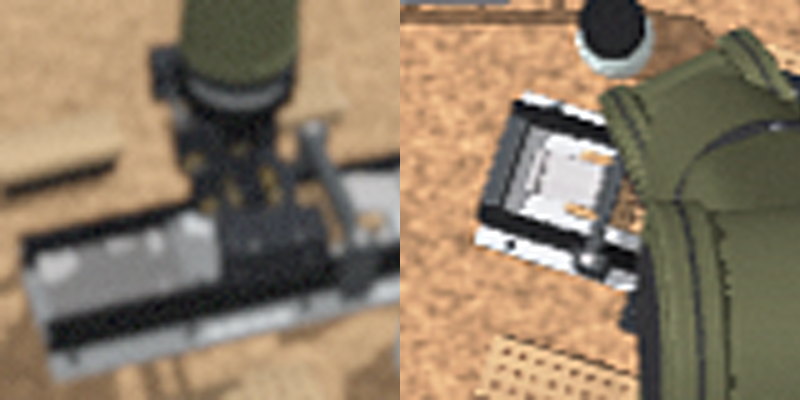

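apply_moves --pt "0.24 -0.1 -0.5" --pt "0.24 -0.1 -1.0" --pt "0.24 -0.1 -1.5" --pt "0.24 -0.1 -2.0" --pt "0.24 -0.1 -2.5" --pt "0.24 -0.1 -3.0" --pt "0.24 -0.1 -3.5" --pt "0.24 -0.1 -4.0" --pt "0.24 -0.1 -4.2" --pt "0.24 -0.1 -4.2" --yaw '[0,0,0,0,0,0,0,0,0,0]' --gripper '[0,0,0,0,0,0,0,0,0,0]'

```text
clock: 9.38
tool_pos: [0.5945, 0.0284, 0.0219]
eef_rot: [-0.567, -0.412, 0.573, -0.425]
contact_force: [-6.6, -8.6, 24.1]
opening: 0.006
```

```bash
python3 go.py 21 0 5;python3 - <<'E'
from h import *
out=[]
for c,(x0,y0) in(('scene',(265,165)),('top',(220,150))):
    im=snapshot(c)[:,:,::-1]; out.append(cv2.resize(np.ascontiguousarray(im[y0:y0+80,x0:x0+107]),(535,400),interpolation=cv2.INTER_CUBIC)[:, :400])
cv2.imwrite('pics/p11.png',np.hstack(out))
E
```

```text
clock 9.3833 tip jig mm [16.6 -2.4  7.9] F jig [-10.2   3.8  24.1] open 0.006047397279599247
tool axes down-err [ 0.0037 -0.0193 -0.9998] yaw err (toolx turn) -0.0089
delta cm [ 0.28 -0.25 -0.44]
feed dir in tool [-0.0174 -0.0089 -0.9998] up [-0.9998  0.0093  0.0173]
```

View pics/p11.png

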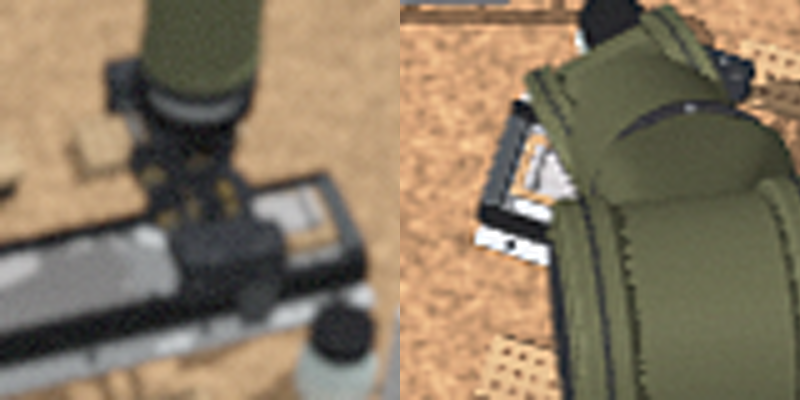

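apply_moves --pt "0.2 -0.1 -0.4" --pt "0.2 -0.1 -0.7" --pt "0.2 -0.1 -1.0" --pt "0.2 -0.1 -1.2" --pt "0.2 -0.1 -1.2" --pt "0.2 -0.1 -1.2" --yaw '[0,0,0,0,0,0]' --gripper '[0,0,0,0,0,0]'

```text
clock: 9.98
tool_pos: [0.5946, 0.0288, 0.022]
eef_rot: [-0.564, -0.407, 0.579, -0.426]
contact_force: [-8.2, -16.5, 26.3]
opening: 0.002
```

```bash
python3 go.py 21 0 5
```

```text
clock 9.9833 tip jig mm [16.8 -2.3  8. ] F jig [-18.2   3.   26.3] open 0.0016089230523770996
tool axes down-err [-0.002  -0.0345 -0.9994] yaw err (toolx turn) -0.0153
delta cm [ 0.28 -0.24 -0.42]
feed dir in tool [-0.0336 -0.0153 -0.9993] up [-0.9994  0.0086  0.0334]
```

Run:
```python
from h import *
out=[]
for c,(x0,y0) in(('scene',(300,185)),('top',(232,165))):
    im=snapshot(c)[:,:,::-1]; out.append(cv2.resize(np.ascontiguousarray(im[y0:y0+50,x0:x0+50]),(400,400),interpolation=cv2.INTER_CUBIC))
cv2.imwrite('pics/p12.png',np.hstack(out))
```

```text
(no output)
```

View pics/p12.png

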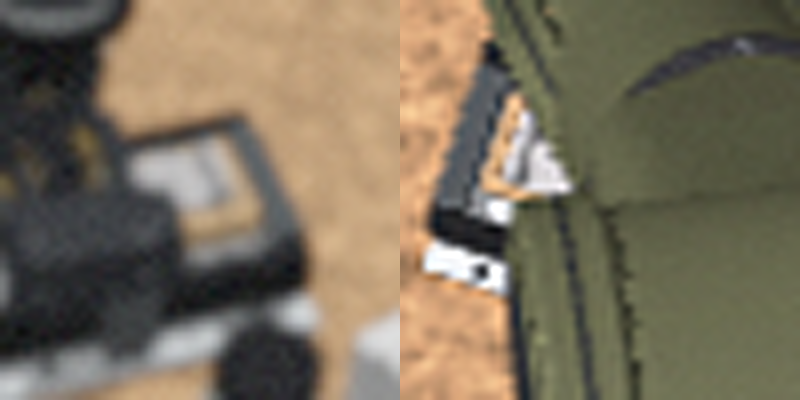

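Run:
```python
from h import *
v=np.load('v.npy');a=v[2]
W=lambda x,y,z:np.array([v[0]+np.cos(a)*x-np.sin(a)*y,v[1]+np.sin(a)*x+np.cos(a)*y,z])
c='top';x0,y0=232,165;k=12
im=snapshot(c)[:,:,::-1]; im=cv2.resize(np.ascontiguousarray(im[y0:y0+50,x0:x0+50]),(600,600),interpolation=cv2.INTER_CUBIC)
for xs,z,col in((.121,.05,(0,255,0)),(.116,.05,(255,0,0)),(.125,.044,(0,0,255))):
    q=((proj(c,[W(xs,-.022,z),W(xs,.022,z)])-[x0,y0]+.5)*k).astype(int); cv2.line(im,tuple(map(int,q[0])),tuple(map(int,q[1])),col,1)
cv2.imwrite('pics/p13.png',im)
```

```text
(no output)
```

View pics/p13.png

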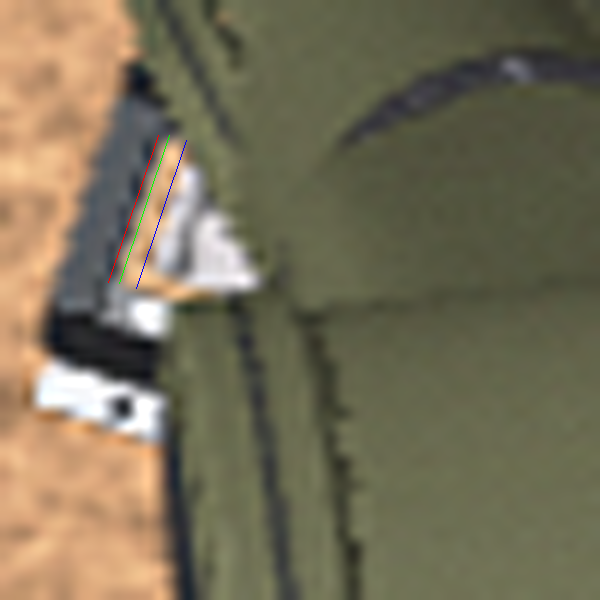

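apply_moves --pt "0.1 0 -0.3" --pt "0 0 -0.1" --pt "-0.2 0 0" --pt "-0.5 0 0.1" --pt "-1 0 0.25" --pt "-2 0 0.3" --pt "-4 0 0.4" --pt "-7 0 0.5" --pt "-10 0 0.6" --pt "-12 0 0.6" --yaw '[0,0,0,0,0,0,0,0,0,0]' --gripper '[0,0,0,0,0,0,0,0,0,0]'

```text
clock: 10.97
tool_pos: [0.594, 0.0278, 0.1454]
eef_rot: [-0.565, -0.407, 0.578, -0.426]
contact_force: [0.1, 0.2, -0.7]
opening: 0.003
```

```bash
python3 go.py -250 60 150
```

```text
clock 10.9667 tip jig mm [ 15.7  -2.1 131.4] F jig [ 0.2 -0.1 -0.7] open 0.00327224080012926
tool axes down-err [ 0.0012 -0.0333 -0.9994] yaw err (toolx turn) -0.015
delta cm [-1.09 -5.79 26.71]
feed dir in tool [-0.0315 -0.015  -0.9994] up [-0.9994  0.0113  0.0314]
```

Clear of the plate; move the arm out of the view and check.

apply_moves --pt "-2 -0.5 2.5" --pt "-3 -1 5" --pt "-3 -1.5 8" --pt "-3 -2 11" --pt "-3 -2.5 14" --pt "-3 -3 17" --pt "-3 -3 20" --pt "-3 -3 23" --pt "-3 -3 25" --pt "-3 -3 25" --yaw '[0,0,0,0,0,0,0,0,0,0]' --gripper '[0,0,0,0,0,0,0,0,0,0]'

```text
clock: 11.8
tool_pos: [0.4867, -0.2055, 0.1835]
eef_rot: [-0.565, -0.404, 0.581, -0.425]
contact_force: [-0.7, -0.5, 0.4]
opening: 0.004
```

Run:
```python
from h import *
v=np.load('v.npy');a=v[2]
W=lambda x,y,z:np.array([v[0]+np.cos(a)*x-np.sin(a)*y,v[1]+np.sin(a)*x+np.cos(a)*y,z])
out=[]
for c,(x0,y0) in(('scene',(235,165)),('top',(220,150))):
    im=snapshot(c)[:,:,::-1]; im=cv2.resize(np.ascontiguousarray(im[y0:y0+90,x0:x0+120]),(800,600),interpolation=cv2.INTER_CUBIC);k=800/120
    def poly(pts,col):
      q=((proj(c,[W(*p) for p in pts])-[x0,y0]+.5)*k).astype(int); cv2.polylines(im,[q],True,col,1)
    if c=='top':
      xc=.055;poly([(xc-.025,.022,.05),(xc+.066,.022,.05),(xc+.066,-.022,.05),(xc-.025,-.022,.05)],(0,255,0))
      poly([(xc-.07,.03,.034),(xc+.07,.03,.034),(xc+.07,-.03,.034),(xc-.07,-.03,.034)],(0,255,255))
    cv2.imwrite(f'pics/{c}_end.png',im)
s=get_state();print(s['clock'],s['tool_pos'],s['contact_force'])
```

```text
11.9 [ 0.48913526 -0.20005141  0.18345442] [-1.34747455 -0.17328042  0.11658409]
```

View pics/top_end.png

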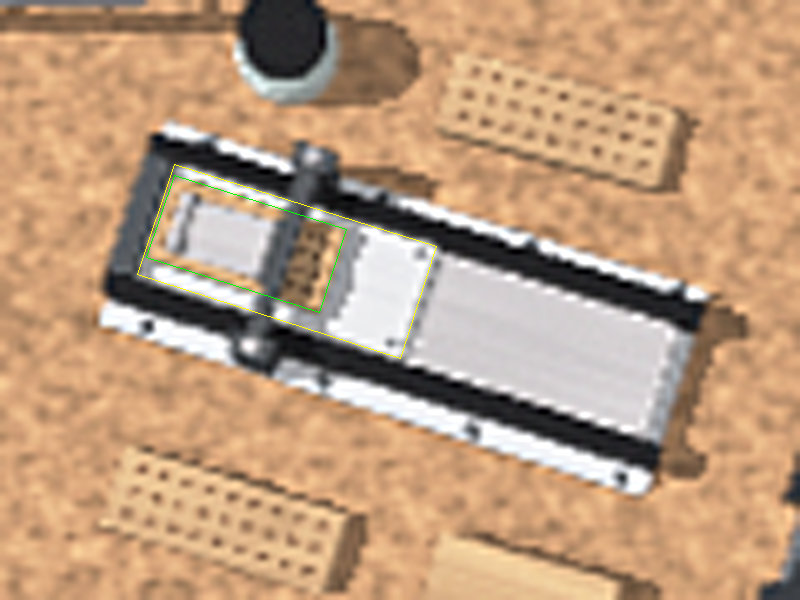

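View pics/scene_end.png

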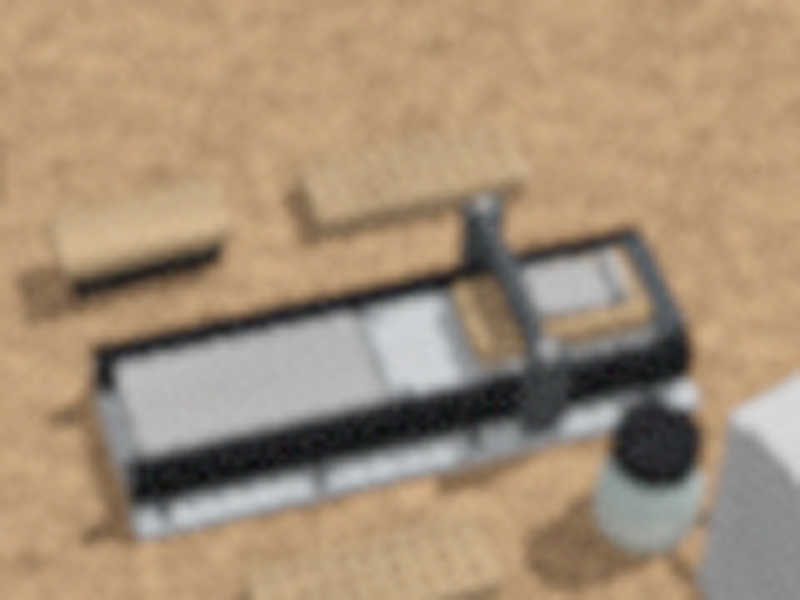

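```bash
python3 -c "
from plant import *
s=get_state();print(s['clock'],abs(s['qd']).max())
print(finish_job())"
```

```text
11.9 0.03803198705949821
the job is handed in; nothing more can be done
None
```

The job is handed in at 11.9 s; I had no verdict back. The closed fingertips pressed the carrier down to the lifter's limit and held it down at about 22–27 N along the channel. They then pushed it under the bridge and leaf until it stopped moving, with about 18 N of forward push at the stop. After that I lifted the fingers clear and drew the arm back.

**Last pictures:**
- The carrier and its wood sit on the outline drawn for fully home (jig x 55) in the top view.
- The leaf lies on the wood.
- The lifter's top looks level with the plate's top behind its rear edge, which is what it should be when it is up.
- The bystanders near the jig look unmoved. I did not check the mug, screwdriver and mallet in a last picture.
- The tool force read about zero, with the arm well clear of the jig.

I could not read the lifter and leaf joints or the carrier's tilt directly; I judged those from the pictures and forces only.

**Disagreements:**
- **Fingertip height:** the fingers met the plate with the tool reading about 27 mm lower than the plate's given height. The start pictures also showed the gripper higher than the tool reading. I relied on force and the camera for the press height instead.
- **Forward position:** the carrier stopped with the tool reading about 4 mm short of the expected home position. The pictures showed it at the stop.
- **Scene camera:** its view of the jig was about 3 mm off from the top camera's, so I used the top camera for the final position.

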